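# Set the brake screw of a hand trainer

### The arm

A 6-joint arm with a two-finger parallel gripper is mounted at the origin on the work surface. World frame = base frame: x ahead of the robot, y to its left, z up, the work surface at z = 0. Lengths are in m, angles in rad, forces in N, time in s.
With the tool pointing down it reaches from about 0.35 to 0.775 m from the base axis. Payload 5.5 kg.
Tool frame: the origin (TCP) lies at the very end of the fingers, on their centre line; the grasp point (between the pads) lies hold_point_z behind it (hold_point_z is the distance from the TCP to the grasp point, in m); x points along the fingers, y is the direction in which the jaws open and shut, and the axes are right-handed (so a half turn about x gives the same grasp; the last joint's range is limited). The gripper opens to 85 mm and grips with 20 to 120 N. Pads are 22 mm wide; open, the fingers measure 114 mm over their backs; the gripper's body (76 mm by 85 mm) begins 54 mm behind the grasp point. The pads swing forward as they close: fully open they stand 13 mm farther back than shut.
Start: joints at [1.006, 0.313, 0.046, 1.304, 0, 1.431], TCP at [0.237, 0.524, 0.231] pointing down, gripper open.
Joint ranges: [-2.76, 2.76], [-0.86, 1.69], [-1.03, 1.26], [-2.2, 2.34], [-1.47, 1.5], [-3.14, 3.14]. Speed limits (rad/s): [2.57, 2.57, 3.14, 3.14, 3.14, 3.14].

### API

Orientations are given as a unit quaternion [w, x, y, z].
In Python, from workcell import * gives the robot as it stands. The module is installed in compiled form; this text tells all that it offers.
- The arm moves only by the tool step_arm, never from a script. Its argument "targets" is a list of rows, each a list of 3 entries, a list of its own where there are three numbers: the turn, a rotation vector about the tool's x, y, z in degrees, then the shift along the tool's x, y, z in cm, then the finger opening in cm, from 0 to 8.54. A call has exactly 10 rows; each row shifts and turns the commanded pose from where the row before left it, along the tool's axes as they then stand; what a row does not reach is not made up. A row lasts 1/10 s, in which the tool goes at most 50 mm and 8.59 degrees, less where a joint would pass 70% of its speed; a pose out of reach is approached as far as the arm can. A call with a gripper value outside its range is refused whole. The fingers move at their own pace and stop on an object; "force" is the grip in N (left out, the last holds). Time passes only in rows, so rows that do not move let the fingers close, or fill a call up. It gives the time, the measured TCP pose, the force and the opening at its end, in the units of the state.
- get_state(): the state, without advancing time (a new reading comes with each control period).
- read_camera(name): name is "scene" or "side" or "wrist"; returns the picture (480x640x3 uint8, red, green, blue); there is no depth.
- camera_model(name): a dict with "fx", "fy", "cx", "cy" (pixels), "xyz" and "rotation" of the camera in the world; the wrist camera has in their place "T_tool_cam" (4x4, takes a point from camera to tool coordinates, whose origin is the TCP and whose axes are the tool frame's). Camera axes: x right, y down, z forward; pixel columns grow to the right and rows downward; lengths in m; the calibration is good to about 2 mm. The wrist camera is an equidistant fisheye: a pixel r from the principal point sees the ray r / f radians off the axis. A picture is of the moment at which its call begins: read the wrist's pose just before it. camera_model takes no time and is no camera call.
- hand_in(): hands the job in, once; it reports no verdict.
Trained networks look in the newest picture that a camera, given by its name, has taken for a name from the list of things; names that differ only in an ending like _2 or _b are one class to them, and where a whole thing is asked for, a point or a joint stands for the part that bears it (a point fixed in the world has none). Each returns a list of dicts, best first, with "p" (0 to 1); they miss things now and then, are a little off and sometimes report something else, mostly with a low value. They report only what shows in the picture. A call takes as long as a camera call.
- find_in(camera, label): "extent" ([left, top, width, height] in pixels, round what is visible of it).
- silhouettes(camera, label): "mask" (480x640 bool, what is visible of it) and "extent" ([left, top, width, height] in pixels, round what is visible of it).
The state is a dict: "clock": time; "joint_pos": joint angles; "qvel": joint speeds; "tau": joint torques, N m; "tcp_pos": TCP position; "orientation": TCP orientation; "wrist_force": force on the tool from outside, world axes, zero at the start; "ft_torque": the same for the moment, N m; "finger_gap": finger opening in m.
Only numpy, scipy, OpenCV 4.12 (cv2) and the standard library are available. Lean on these libraries where they do the work, as an engineer would, in place of code of your own. Each camera call takes 0.05 s, during which the arm holds its last target.

### The job

Set the brake of the table-top hand trainer for the next patient: turn the hand wheel on top of it clockwise (seen from above) until it comes up against its stop, then back it off anticlockwise exactly two full turns from the stop. Finish while still holding the crank handle in the gripper, keeping the wheel still at that setting, and leave the other things on the table where they are.

Things in the scene. Friction and masses are not known exactly. Their poses are not given: they have to be found in the camera images.
- unit: the hand trainer's brake unit, fixed to the table: grey base plate 240 x 200 x 12 mm, two upright aluminium columns at its y = +85 and -85 mm, an aluminium crosshead 60 x 200 mm with its top 197 mm above the table, a dark steel flywheel (110 mm across) below the crosshead and a black brake shoe above the flywheel, which the wheel lifts 5 mm per turn. Origin: centre of the base's underside; z up
- hub (a point): the centre of the hand wheel on top of the unit, 225 mm above the table, on the wheel's vertical turning axis, halfway up the rim. The wheel is plain steel with a round rim of 60 mm radius (bar 14 mm thick, its top 232 mm above the table), three spokes and a hub ending 10 mm above this point
- handle: the black upright crank handle on the wheel's rim, a cylinder 24 mm in diameter and 52 mm tall that spins freely on its own pin, so that a gripper holding it may keep its direction while going round with it. Origin: centre of the handle (halfway up, 263 mm above the table, 60 mm from the wheel's axis); its lower end is 237 mm and its top 289 mm above the table; its z points up
- wheel (a joint): turn of the hand wheel in rad about its vertical axis: 0 = closed against the stop, growing anticlockwise seen from above (opening); at the start between 1 and 5.5; two turns open is 12.57; it can open to 22. It stays where it is left, and turning it takes 2 to 3 N at the handle
- stim_a: bystander: grey stimulator box 75 x 115 x 28 mm, origin at the centre of its underside
- stim_b: bystander: another such grey stimulator box, 75 x 115 x 28 mm, origin at the centre of its underside
- clicker: bystander: black hand remote 35 x 100 x 16 mm, origin at the centre of its underside
- cup: bystander: white mug, 72 mm across and 85 mm tall, its handle sticking out 37 mm to its +y, origin at the centre of its underside
- tape: bystander: roll of tape, 90 mm across and 25 mm tall, lying flat, origin at the centre of its underside
- putty: bystander: round tin 60 mm across and 40 mm tall, standing on the base plate of the unit, origin at the centre of its underside

How it is judged:
On the way, in this order (a step that is already met when the one before it is completed fails the run):
1. the hand wheel is closed against its stop (value of joint wheel below 0.1 rad), for 0.1 s.
2. the hand wheel is backed off two turns (value of joint wheel between 12.27 and 12.87 rad), for 0.2 s.
At the end, for the whole second after the job is handed in: the wheel stands two full turns (12.57 rad, within 0.3 rad, about 17 degrees) open from the stop and is still (below 0.1 rad/s), and the fingers hold the crank handle between them (more than 3 N of contact, the grasp point within 20 mm of the handle's axis and 45 mm of its centre) (all of step 2 and velocity of joint wheel between -0.1 and 0.1 rad/s and contact force between the fingers and handle above 3 N and horizontal distance between the grasp point and handle below 0.02 m and distance between the grasp point and handle below 0.045 m); the arm keeps its last pose, push and grip.
It fails at once if a bystander on the table was moved by more than 30 mm (distance of any of stim_a, stim_b, clicker, cup, tape, putty from where it was at the start of the episode above 0.03 m).
It also fails if it takes over 61 s, if anything falls off the work surface, if the arm or the gripper's body presses on something with over 40 N, if the wrist force passes 120 N, or if a joint passes its speed limit or range.

## Working session

There is one attempt and no reset: what is moved stays moved. The work goes in short steps, Python scripts to look and compute and a tool call to move; the robot and the scene stay as the last step left them, time stands still between calls to the robot, and variables do not carry over. Pictures are saved under pics/ and viewed, and the job is handed in when it is done.

Besides the shell and the picture viewer there is one more tool, called after "Call:" as name(argument=value, ...) on one line, values as JSON. step_arm: Moves the arm, as the interface text tells. Its arguments: {"type":"object","properties":{"targets":{"type":"array","items":{"type":"array"}},"force":{"type":"number"}},"required":["targets"]}

```bash
mkdir -p pics
python3 - <<'E'
from workcell import *
import cv2
s=get_state()
for k,v in s.items(): print(k,v)
for c in ["scene","side","wrist"]:
    im=read_camera(c); cv2.imwrite(f"pics/{c}0.png",im[:,:,::-1])
    print(c,camera_model(c))
for c in ["scene","side","wrist"]:
    for l in ["handle","hub"]:
        print(c,l,find_in(c,l)[:2])
E
```

```text
clock 0.0
joint_pos [ 1.00641518e+00  3.14009627e-01  4.49899679e-02  1.30358422e+00
 -2.47388672e-05  1.43119009e+00]
qvel [-0.00112331 -0.0013245  -0.00066947 -0.00162564 -0.00202494  0.00097745]
tau [-8.12183607e-04 -4.80624354e+01  2.98532796e+01  1.94638758e-02
 -1.55298671e-04 -5.26145953e-06]
tcp_pos [0.23671543 0.52346564 0.2304081 ]
orientation [ 0.691006    0.14845111  0.69143024 -0.14965691]
wrist_force [ 1.00359677 -1.10603598  0.97594903]
ft_torque [-0.04767309 -0.03112948  0.04009024]
finger_gap 0.08514406361142896
scene {'fx': 540.1130287176384, 'fy': 540.1130287176384, 'cx': 315.3081901884464, 'cy': 234.95708510361573, 'xyz': array([ 1.34126486, -0.29100011,  1.12944859]), 'rotation': array([-0.29704506,  0.79189337,  0.49977691, -0.18679445])}
side {'fx': 445.9868138561708, 'fy': 445.9868138561708, 'cx': 324.5927499935372, 'cy': 236.33858617725312, 'xyz': array([ 0.243303  , -0.52620288,  0.65802159]), 'rotation': array([-0.44029548,  0.85208868, -0.25290161,  0.12698643])}
wrist {'fx': 371.64829954431775, 'fy': 371.64829954431775, 'cx': 321.704197174706, 'cy': 244.20693843937136, 'T_tool_cam': array([[-7.89200224e-04, -2.72551226e-01,  9.62140949e-01,
        -1.43260784e-01],
       [ 9.99999685e-01, -2.93545662e-04,  7.37099638e-04,
        -5.01406722e-04],
       [ 8.15348917e-05,  9.62141228e-01,  2.72551372e-01,
        -6.93498380e-02],
       [ 0.00000000e+00,  0.00000000e+00,  0.00000000e+00,
         1.00000000e+00]])}
scene handle [{'extent': [248.8, 202.8, 8.6, 23.3], 'p': 0.69}]
scene hub [{'extent': [205.7, 188.4, 116.9, 124.2], 'p': 0.97}]
side handle [{'extent': [319.9, 217.4, 19.0, 39.9], 'p': 0.74}, {'extent': [251.4, 220.0, 82.9, 67.2], 'p': 0.57}]
side hub [{'extent': [213.4, 221.8, 157.3, 205.6], 'p': 0.77}]
wrist handle []
wrist hub [{'extent': [104.1, 450.7, 39.6, 29.3], 'p': 0.95}]
```

View pictures.

View pics/scene0.png

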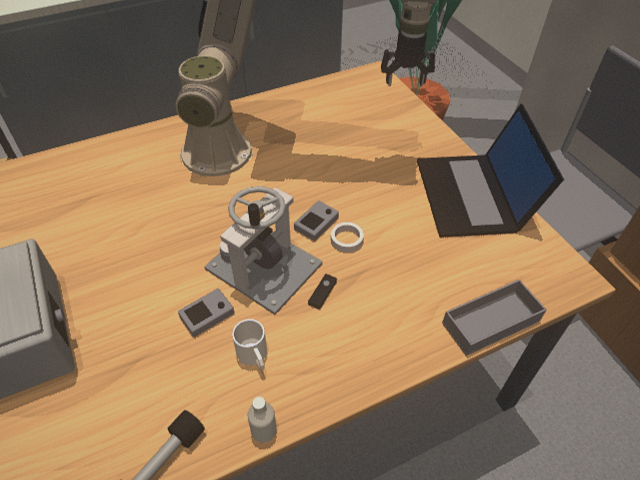

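View pics/side0.png

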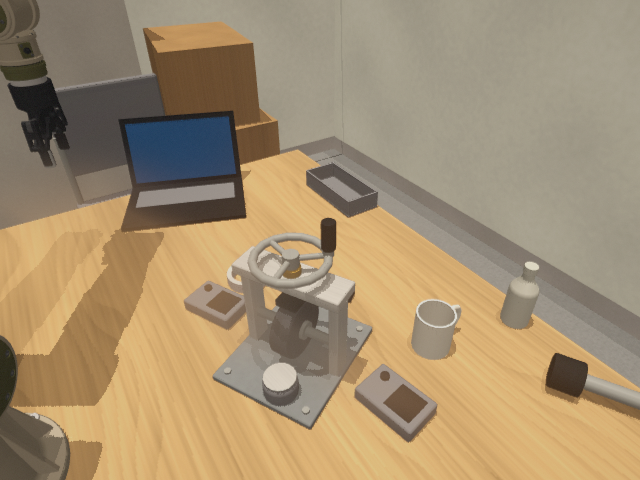

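Run:
```python
import workcell
print([ (n,getattr(workcell,n)) for n in dir(workcell) if not n.startswith('__')])
```

```text
[('MotionError', <class 'workcell.MotionError'>), ('camera_model', <function make.<locals>.<lambda> at 0x7f6c673f4680>), ('find_in', <function make.<locals>.keyed.<locals>.call at 0x7f6c673f47c0>), ('get_state', <function make.<locals>.<lambda> at 0x7f6c673f45e0>), ('hand_in', <function connect.<locals>.done at 0x7f6c6736b740>), ('hold_point_z', 0.0187), ('read_camera', <function make.<locals>.drawn_camera at 0x7f6c673f40e0>), ('silhouettes', <function make.<locals>.keyed.<locals>.call at 0x7f6c673f4900>)]
```

```bash
cat > h.py <<'E'
import numpy as np, cv2
from scipy.spatial.transform import Rotation as R
from workcell import *
def q2R(q): return R.from_quat([q[1],q[2],q[3],q[0]]).as_matrix()
def proj(c,P):
    m=camera_model(c); p=(np.atleast_2d(P)-m['xyz'])@q2R(m['rotation'])
    return np.c_[m['fx']*p[:,0]/p[:,2]+m['cx'], m['fy']*p[:,1]/p[:,2]+m['cy']]
def ray(c,u,v):
    m=camera_model(c); d=q2R(m['rotation'])@[(u-m['cx'])/m['fx'],(v-m['cy'])/m['fy'],1]
    return m['xyz'],d/np.linalg.norm(d)
def onz(c,u,v,z):
    o,d=ray(c,u,v); return o+d*(z-o[2])/d[2]
E
python3 - <<'E'
from h import *
for c in ["scene","side"]:
    im=cv2.imread(f"pics/{c}0.png")
    r=(205,175,100,75) if c=="scene" else (230,210,133,100)
    x,y,w,h=r; cv2.imwrite(f"pics/{c}crop.png",cv2.resize(im[y:y+h,x:x+w],None,fx=6,fy=6,interpolation=cv2.INTER_CUBIC))
for c in ["scene","side"]:
    m=silhouettes(c,"handle")
    for k in m[:2]:
        ys,xs=np.nonzero(k['mask']); print(c,k['p'],k['extent'],xs.mean(),ys.mean(),len(xs), onz(c,xs.mean(),ys.mean(),0.263))
E
```

```text
scene 0.52 [248.4, 204.8, 9.0, 21.4] 253.86818181818182 213.0681818181818 220 [ 0.54380913 -0.05961211  0.263     ]
side 0.9 [320.1, 218.5, 17.8, 36.9] 328.0142566191446 234.87372708757638 491 [ 0.54883955 -0.0585694   0.263     ]
side 0.68 [263.3, 359.1, 36.0, 46.4] 279.79739063699157 383.8211818879509 1303 [ 0.35928823 -0.25605292  0.263     ]
```

View pics/scenecrop.png

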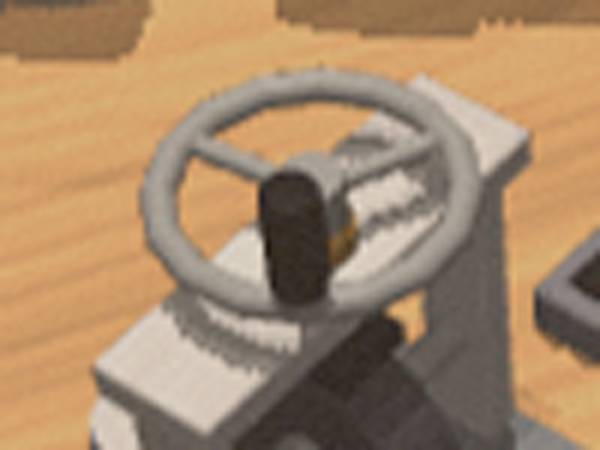

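View pics/sidecrop.png

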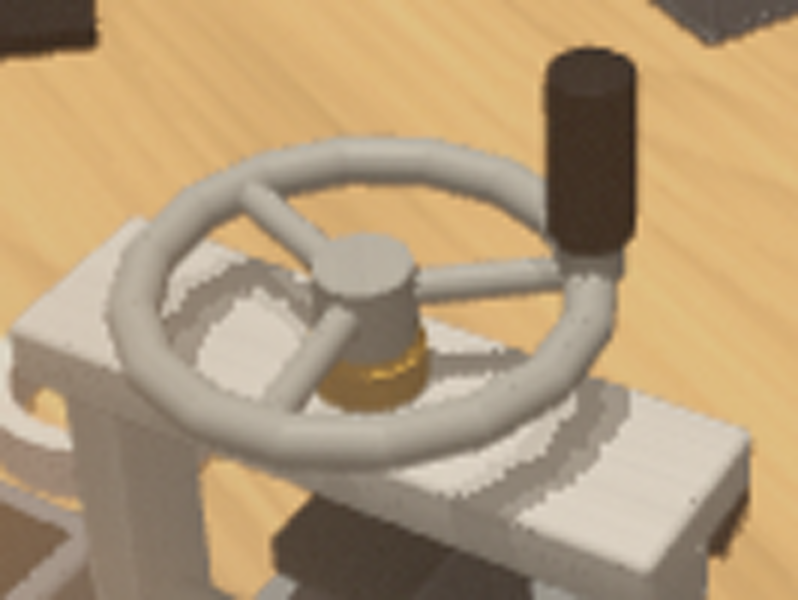

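Run:
```python
from h import *
from scipy.optimize import least_squares
print(onz('side',290.5,253.3,.235), onz('scene',257,207.2,.225))
# outer silhouette fits: ring outline = circle of radius 60 mid line +-7; fit mid-line of bar points
# mid-line clicks in crop px
sc=np.array([(161,195),(320,85),(462,200),(230,112),(410,112),(180,270),(420,285)])/6+[205,175]
sd=np.array([(130,290),(220,178),(380,160),(480,172),(145,370),(300,440),(400,440),(500,405),(575,345)])/6+[230,210]
def res(p,which):
    r=[]
    for c,pts in which:
        q=np.array([onz(c,u,v,.225) for u,v in pts]); r+=list(np.hypot(q[:,0]-p[0],q[:,1]-p[1])-.06)
    return np.array(r)
for w in ([('scene',sc)],[('side',sd)],[('scene',sc),('side',sd)]):
    o=least_squares(res,[.5,-.05],args=(w,)); print(o.x,(o.fun*1e3).round(1))
from h import *
a,da=ray('scene',253.87,213.5);b,db=ray('side',328.0,235.4)
t=np.linalg.lstsq(np.c_[da,-db],b-a,rcond=None)[0]; print(a+da*t[0],b+db*t[1])
print(onz('side',590/6+230,70/6+210,.289),onz('side',590/6+230,240/6+210,.237))
print(onz('scene',290/6+205,183/6+175,.289))
```

```text
[ 0.49466078 -0.03482285  0.235     ] [ 0.49442315 -0.03607298  0.225     ]
[ 0.49733492 -0.03694326] [-1.1  3.1 -2.2 -0.1 -0.6  0.7  2.9]
[ 0.4929445  -0.03317411] [-0.9  4.5 -1.9  0.6  0.4 -0.1  1.   0.4  1.7]
[ 0.49502045 -0.03476679] [-0.1  0.1 -3.  -1.9 -3.6  3.3  4.4  1.7  6.3 -1.7 -0.5  2.5  0.2  0.3
 -1.4 -0.8]
[ 0.54669497 -0.06056551  0.26480704] [ 0.54706285 -0.06124561  0.26428772]
[ 0.54787563 -0.06099872  0.289     ] [ 0.54696284 -0.06225441  0.237     ]
[ 0.54615847 -0.05940991  0.289     ]
```

Run:
```python
from h import *
s=get_state(); M=q2R(s['orientation']); print(M.round(4))
tgt=np.array([.547,-.061,.33]); print(s['clock'],'tool shift cm',100*M.T@(tgt-s['tcp_pos']))
```

```text
[[ 1.000e-04  4.121e-01  9.111e-01]
 [ 1.000e-04  9.111e-01 -4.121e-01]
 [-1.000e+00  1.000e-04  0.000e+00]]
0.55 tool shift cm [ -9.86914205 -40.51646794  52.35122413]
```

Call:
step_arm(targets=[[[0,0,0],[-2,-2.0,2.6],8.54],[[0,0,0],[-2,-2.0,2.6],8.54],[[0,0,0],[-2,-2.0,2.6],8.54],[[0,0,0],[-2,-2.0,2.6],8.54],[[0,0,0],[-2,-2.0,2.6],8.54],[[0,0,0],[0,-2.0,2.6],8.54],[[0,0,0],[0,-2.0,2.6],8.54],[[0,0,0],[0,-2.0,2.6],8.54],[[0,0,0],[0,-2.0,2.6],8.54],[[0,0,0],[0,-2.0,2.6],8.54]], force=60)

```text
clock: 1.55
tcp_pos: [0.3919, 0.2333, 0.3316]
orientation: [0.691, 0.149, 0.691, -0.149]
wrist_force: [0.4, 0.3, 0.0]
finger_gap: 0.0854
```

Call:
step_arm(targets=[[[0,0,0],[0,-2.0,2.6],8.54],[[0,0,0],[0,-2.0,2.6],8.54],[[0,0,0],[0,-2.0,2.6],8.54],[[0,0,0],[0,-2.0,2.6],8.54],[[0,0,0],[0,-2.0,2.6],8.54],[[0,0,0],[0,-2.0,2.6],8.54],[[0,0,0],[0,-2.0,2.6],8.54],[[0,0,0],[0,-2.0,2.6],8.54],[[0,0,0],[0,-2.3,2.8],8.54],[[0,0,0],[0,-2.2,2.7],8.54]])

```text
clock: 2.55
tcp_pos: [0.5471, -0.0621, 0.3314]
orientation: [0.691, 0.149, 0.691, -0.149]
wrist_force: [0.6, 0.2, -0.0]
finger_gap: 0.0851
```

Run:
```python
from h import *
s=get_state(); M=q2R(s['orientation']); print(s['clock'],s['tcp_pos'],s['joint_pos'],s['wrist_force']); print(M.round(4))
for c in ["scene","side","wrist"]:
    im=read_camera(c); cv2.imwrite(f"pics/{c}1.png",im[:,:,::-1])
tgt=np.array([.547,-.061,.247]); print('tool shift cm',100*M.T@(tgt-s['tcp_pos']))
# wrist rays for handle
m=camera_model('wrist');T=m['T_tool_cam']
# predicted pixel of handle top in wrist
for P in ([.547,-.061,.289],[.547,-.061,.237],[.495,-.035,.235]):
    pc=T[:3,:3].T@(M.T@(np.array(P)-s['tcp_pos'])-T[:3,3]); th=np.arctan2(np.hypot(*pc[:2]),pc[2]); e=pc[:2]/np.hypot(*pc[:2]); print(P,m['fx']*th*e+[m['cx'],m['cy']])
```

```text
2.55 [ 0.54711922 -0.062058    0.3314406 ] [-2.58815172e-01  2.59484180e-01  2.16127251e-01  1.52694732e+00
  1.20154398e-04  1.66087486e-01] [ 0.5580307   0.16174147 -0.02552549]
[[ 5.000e-04  4.122e-01  9.111e-01]
 [-0.000e+00  9.111e-01 -4.122e-01]
 [-1.000e+00  2.000e-04  5.000e-04]]
tool shift cm [ 8.44405164  0.08978966 -0.0584066 ]
[0.547, -0.061, 0.289] [324.08335137 273.45114722]
[0.547, -0.061, 0.237] [323.52932583 246.26616633]
[0.495, -0.035, 0.235] [327.11252977 158.14852886]
```

View pics/wrist1.png

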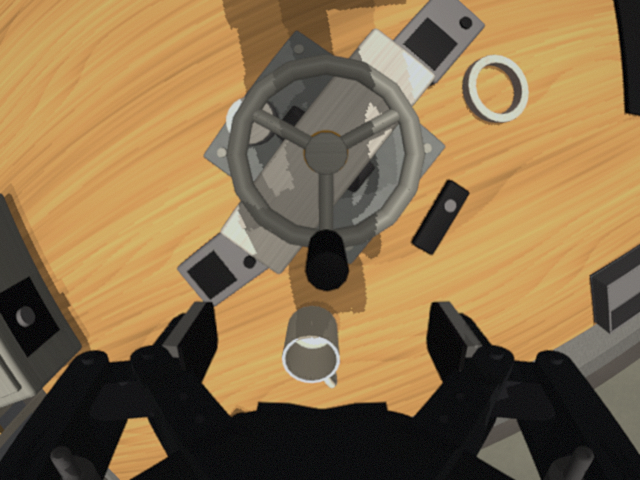

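View pics/side1.png

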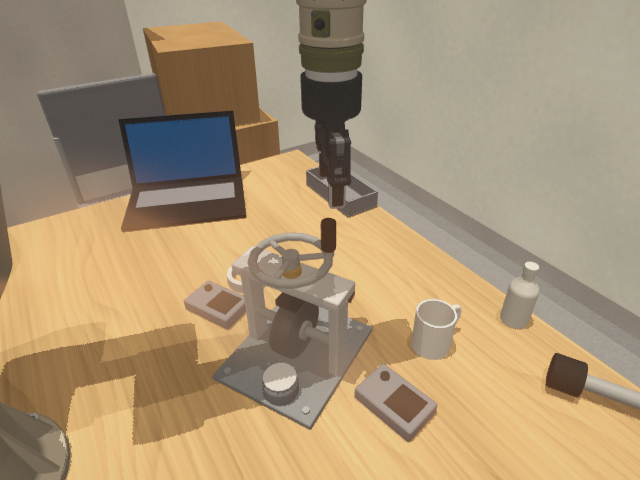

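Call:
step_arm(targets=[[[0,0,0],[2,0.2,-0.1],8.54],[[0,0,0],[2,0,0],8.54],[[0,0,0],[2,0,0],8.54],[[0,0,0],[1.4,0,0],8.54],[[0,0,0],[0.9,0,0],8.54],[[0,0,0],[0,0,0],2.0],[[0,0,0],[0,0,0],1.0],[[0,0,0],[0,0,0],1.0],[[0,0,0],[0,0,0],1.0],[[0,0,0],[0,0,0],1.0]], force=60)

```text
clock: 3.7
tcp_pos: [0.5469, -0.0587, 0.2494]
orientation: [0.692, 0.149, 0.691, -0.149]
wrist_force: [-0.9, -0.3, 2.9]
finger_gap: 0.0226
```

Run:
```python
from h import *
s=get_state(); print(s)
for c in ["side","wrist"]:
    im=read_camera(c); cv2.imwrite(f"pics/{c}2.png",im[:,:,::-1])
```

```text
{'clock': 3.7, 'joint_pos': array([-2.52686519e-01,  2.58576959e-01,  1.59720518e-02,  1.32641288e+00,
       -1.86667321e-04,  1.72299833e-01]), 'qvel': array([-2.01816260e-05, -5.45115626e-04, -1.15766162e-03, -3.98661941e-03,
        2.44974736e-03, -1.02476531e-03]), 'tau': array([ 2.64784992e-01, -4.32579195e+01,  2.87817568e+01, -1.77031816e-01,
        1.60086513e-01,  2.38356159e-03]), 'tcp_pos': array([ 0.54693561, -0.05865592,  0.24935984]), 'orientation': array([ 0.691828  ,  0.14903595,  0.6905767 , -0.14921837]), 'wrist_force': array([-0.90902491, -0.25798467,  2.88585574]), 'ft_torque': array([-0.12990566,  0.10647577,  0.03129489]), 'finger_gap': 0.022564347004232}
```

View pics/wrist2.png

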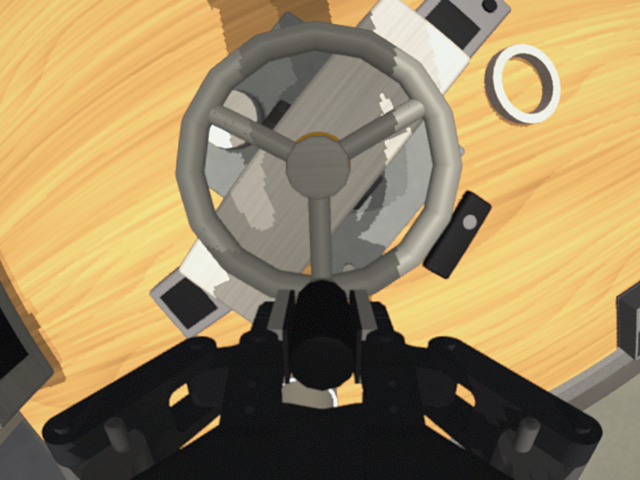

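View pics/side2.png

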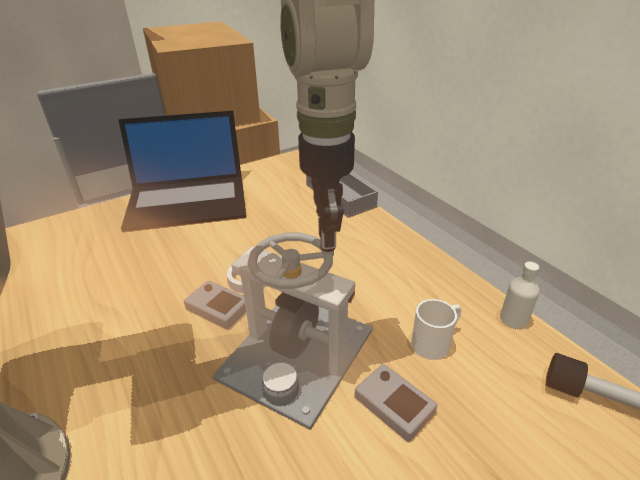

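```bash
cat > rows.py <<'E'
import sys,json,numpy as np
a,step=float(sys.argv[1]),float(sys.argv[2]); n=int(sys.argv[3]) if len(sys.argv)>3 else 10
t=np.radians(a+step*np.arange(n+1)); y=(6*np.sin(t)).round(2); z=(6*np.cos(t)).round(2)
print(a,step,json.dumps([[[0,0,0],[0,round(float(p),2),round(float(q),2)],1.0] for p,q in zip(np.diff(y),np.diff(z))]))
E
python3 rows.py 0 -5
python3 - <<'E'
from h import *
s=get_state(); M=q2R(s['orientation']); m=camera_model('wrist');T=m['T_tool_cam']
def pix(P):
    pc=T[:3,:3].T@(M.T@(np.array(P)-s['tcp_pos'])-T[:3,3]); th=np.arctan2(np.hypot(*pc[:2]),pc[2]); e=pc[:2]/np.hypot(*pc[:2]); return m['fx']*th*e+[m['cx'],m['cy']]
for P in ([.4925,-.034,.235],[.495,-.035,.235]): print(pix(P))
E
for a in -50 -70 -90 -110 -130 -150 ; do python3 rows.py $a -2; done
```

```text
0.0 -5.0 [[[0, 0, 0], [0, -0.52, -0.02], 1.0], [[0, 0, 0], [0, -0.52, -0.07], 1.0], [[0, 0, 0], [0, -0.51, -0.11], 1.0], [[0, 0, 0], [0, -0.5, -0.16], 1.0], [[0, 0, 0], [0, -0.49, -0.2], 1.0], [[0, 0, 0], [0, -0.46, -0.24], 1.0], [[0, 0, 0], [0, -0.44, -0.29], 1.0], [[0, 0, 0], [0, -0.42, -0.31], 1.0], [[0, 0, 0], [0, -0.38, -0.36], 1.0], [[0, 0, 0], [0, -0.36, -0.38], 1.0]]
[322.64828435 164.14967133]
[322.93025161 170.46630507]
-50.0 -2.0 [[[0, 0, 0], [0, -0.13, -0.17], 1.0], [[0, 0, 0], [0, -0.12, -0.16], 1.0], [[0, 0, 0], [0, -0.12, -0.17], 1.0], [[0, 0, 0], [0, -0.12, -0.18], 1.0], [[0, 0, 0], [0, -0.11, -0.18], 1.0], [[0, 0, 0], [0, -0.1, -0.18], 1.0], [[0, 0, 0], [0, -0.09, -0.19], 1.0], [[0, 0, 0], [0, -0.09, -0.19], 1.0], [[0, 0, 0], [0, -0.08, -0.19], 1.0], [[0, 0, 0], [0, -0.08, -0.2], 1.0]]
-70.0 -2.0 [[[0, 0, 0], [0, -0.07, -0.2], 1.0], [[0, 0, 0], [0, -0.06, -0.2], 1.0], [[0, 0, 0], [0, -0.05, -0.2], 1.0], [[0, 0, 0], [0, -0.05, -0.2], 1.0], [[0, 0, 0], [0, -0.04, -0.21], 1.0], [[0, 0, 0], [0, -0.03, -0.2], 1.0], [[0, 0, 0], [0, -0.03, -0.21], 1.0], [[0, 0, 0], [0, -0.0
[... 865 characters left out ...]
5], 1.0], [[0, 0, 0], [0, 0.14, -0.16], 1.0], [[0, 0, 0], [0, 0.15, -0.15], 1.0], [[0, 0, 0], [0, 0.16, -0.14], 1.0], [[0, 0, 0], [0, 0.15, -0.14], 1.0], [[0, 0, 0], [0, 0.17, -0.13], 1.0], [[0, 0, 0], [0, 0.16, -0.12], 1.0], [[0, 0, 0], [0, 0.17, -0.12], 1.0], [[0, 0, 0], [0, 0.18, -0.12], 1.0], [[0, 0, 0], [0, 0.18, -0.11], 1.0]]
-150.0 -2.0 [[[0, 0, 0], [0, 0.18, -0.1], 1.0], [[0, 0, 0], [0, 0.19, -0.09], 1.0], [[0, 0, 0], [0, 0.19, -0.09], 1.0], [[0, 0, 0], [0, 0.19, -0.08], 1.0], [[0, 0, 0], [0, 0.2, -0.08], 1.0], [[0, 0, 0], [0, 0.2, -0.07], 1.0], [[0, 0, 0], [0, 0.2, -0.06], 1.0], [[0, 0, 0], [0, 0.2, -0.05], 1.0], [[0, 0, 0], [0, 0.2, -0.05], 1.0], [[0, 0, 0], [0, 0.21, -0.04], 1.0]]
```

Call:
step_arm(targets=[[[0,0,0],[0,-0.52,-0.02],1.0],[[0,0,0],[0,-0.52,-0.07],1.0],[[0,0,0],[0,-0.51,-0.11],1.0],[[0,0,0],[0,-0.5,-0.16],1.0],[[0,0,0],[0,-0.49,-0.2],1.0],[[0,0,0],[0,-0.46,-0.24],1.0],[[0,0,0],[0,-0.44,-0.29],1.0],[[0,0,0],[0,-0.42,-0.31],1.0],[[0,0,0],[0,-0.38,-0.36],1.0],[[0,0,0],[0,-0.36,-0.38],1.0]])

```text
clock: 4.8
tcp_pos: [0.5093, -0.0929, 0.2493]
orientation: [0.693, 0.149, 0.69, -0.15]
wrist_force: [3.5, -3.0, 6.1]
finger_gap: 0.0231
```

```bash
cat > st.py <<'E'
from h import *
s=get_state(); M=q2R(s['orientation'])
d=s['tcp_pos']-[.4925,-.0345,s['tcp_pos'][2]]; t=M.T@d
print(s['clock'],s['tcp_pos'].round(4),'th',np.degrees(np.arctan2(t[1],t[2])).round(1),'r',np.linalg.norm(d).round(4),'F',s['wrist_force'].round(1),'T',s['ft_torque'].round(2),'gap',s['finger_gap'].round(4),'axes x',M[:,0].round(3),'z',M[:,2].round(3),'q6',s['joint_pos'][5].round(2))
th=np.arctan2(d[1],d[0]); tan=np.array([-np.sin(th),np.cos(th),0]); print('F tan(ccw) on tool',s['wrist_force']@tan,'radial',s['wrist_force']@(d/np.linalg.norm(d)))
E
python3 st.py
```

```text
Traceback (most recent call last):
  File "st.py", line 4, in <module>
    print(s['clock'],s['tcp_pos'].round(4),'th',np.degrees(np.arctan2(t[1],t[2])).round(1),'r',np.linalg.norm(d).round(4),'F',s['wrist_force'].round(1),'T',s['ft_torque'].round(2),'gap',s['finger_gap'].round(4),'axes x',M[:,0].round(3),'z',M[:,2].round(3),'q6',s['joint_pos'][5].round(2))
                                                                                                                                                                                          ^^^^^^^^^^^^^^^^^^^^^
AttributeError: 'float' object has no attribute 'round'
```

Wheel follows with a small force; continue by 20°.

```bash
sed -i "s/s\['finger_gap'\].round(4)/round(s['finger_gap'],4)/" st.py; python3 st.py
```

```text
4.8 [ 0.5093 -0.0929  0.2493] th -49.5 r 0.0607 F [ 3.5 -3.   6.1] T [-0.54 -0.61  0.03] gap 0.0231 axes x [ 0.004 -0.002 -1.   ] z [ 0.911 -0.413  0.004] q6 0.09
F tan(ccw) on tool 2.563451386292309 radial 3.818362281724521
```

Call:
step_arm(targets=[[[0,0,0],[0,-0.13,-0.17],1.0],[[0,0,0],[0,-0.12,-0.16],1.0],[[0,0,0],[0,-0.12,-0.17],1.0],[[0,0,0],[0,-0.12,-0.18],1.0],[[0,0,0],[0,-0.11,-0.18],1.0],[[0,0,0],[0,-0.1,-0.18],1.0],[[0,0,0],[0,-0.09,-0.19],1.0],[[0,0,0],[0,-0.09,-0.19],1.0],[[0,0,0],[0,-0.08,-0.19],1.0],[[0,0,0],[0,-0.08,-0.2],1.0]])

```text
clock: 5.8
tcp_pos: [0.4882, -0.0955, 0.2493]
orientation: [0.692, 0.148, 0.69, -0.151]
wrist_force: [2.0, -5.7, 6.1]
finger_gap: 0.0227
```

```bash
python3 st.py
```

```text
5.8 [ 0.4882 -0.0955  0.2493] th -69.6 r 0.0611 F [ 2.  -5.7  6.1] T [-0.99 -0.33  0.02] gap 0.0227 axes x [ 0.003 -0.004 -1.   ] z [ 0.911 -0.413  0.004] q6 0.07
F tan(ccw) on tool 2.424969817177272 radial 5.498956685381892
```

Call:
step_arm(targets=[[[0,0,0],[0,-0.07,-0.2],1.0],[[0,0,0],[0,-0.06,-0.2],1.0],[[0,0,0],[0,-0.05,-0.2],1.0],[[0,0,0],[0,-0.05,-0.2],1.0],[[0,0,0],[0,-0.04,-0.21],1.0],[[0,0,0],[0,-0.03,-0.2],1.0],[[0,0,0],[0,-0.03,-0.21],1.0],[[0,0,0],[0,-0.02,-0.21],1.0],[[0,0,0],[0,-0.01,-0.21],1.0],[[0,0,0],[0,0.0,-0.21],1.0]])

```text
clock: 6.8
tcp_pos: [0.4674, -0.0905, 0.2493]
orientation: [0.692, 0.148, 0.69, -0.151]
wrist_force: [-0.9, -6.9, 8.4]
finger_gap: 0.0223
```

```bash
python3 st.py
```

```text
6.8 [ 0.4674 -0.0905  0.2493] th -89.8 r 0.0614 F [-0.9 -6.9  8.4] T [-1.24  0.08 -0.02] gap 0.0223 axes x [ 0.001 -0.005 -1.   ] z [ 0.91  -0.414  0.003] q6 0.07
F tan(ccw) on tool 2.021211092262831 radial 6.6643241291814155
```

Call:
step_arm(targets=[[[0,0,0],[0,-0.1,-0.21],1.0],[[0,0,0],[0,0.01,-0.21],1.0],[[0,0,0],[0,0.02,-0.21],1.0],[[0,0,0],[0,0.03,-0.21],1.0],[[0,0,0],[0,0.03,-0.2],1.0],[[0,0,0],[0,0.04,-0.21],1.0],[[0,0,0],[0,0.05,-0.2],1.0],[[0,0,0],[0,0.05,-0.2],1.0],[[0,0,0],[0,0.06,-0.2],1.0],[[0,0,0],[0,0.07,-0.2],1.0]])

```text
clock: 7.8
tcp_pos: [0.4498, -0.0787, 0.2493]
orientation: [0.692, 0.149, 0.69, -0.15]
wrist_force: [-1.1, -2.7, 8.1]
finger_gap: 0.023
```

```bash
python3 st.py
```

```text
7.8 [ 0.4498 -0.0787  0.2493] th -109.7 r 0.0614 F [-1.1 -2.7  8.1] T [-0.6   0.01 -0.03] gap 0.023 axes x [ 0.002 -0.003 -1.   ] z [ 0.911 -0.413  0.002] q6 0.08
F tan(ccw) on tool 1.1416880683498167 radial 2.6923306857846083
```

Call:
step_arm(targets=[[[0,0,0],[0,0.08,-0.2],1.0],[[0,0,0],[0,0.08,-0.19],1.0],[[0,0,0],[0,0.09,-0.19],1.0],[[0,0,0],[0,0.09,-0.19],1.0],[[0,0,0],[0,0.1,-0.18],1.0],[[0,0,0],[0,0.11,-0.18],1.0],[[0,0,0],[0,0.12,-0.18],1.0],[[0,0,0],[0,0.12,-0.17],1.0],[[0,0,0],[0,0.12,-0.16],1.0],[[0,0,0],[0,0.13,-0.17],1.0]])

```text
clock: 8.8
tcp_pos: [0.4374, -0.0615, 0.2493]
orientation: [0.692, 0.149, 0.691, -0.15]
wrist_force: [-0.9, -3.3, 7.9]
finger_gap: 0.0225
```

```bash
python3 st.py;for a in -150 -170 -190 -210 -230 -250 -270 -290 ; do python3 rows.py $a -2; done
```

```text
8.8 [ 0.4374 -0.0615  0.2493] th -129.5 r 0.0613 F [-0.9 -3.3  7.9] T [-0.52  0.06  0.03] gap 0.0225 axes x [ 0.001 -0.002 -1.   ] z [ 0.911 -0.413  0.002] q6 0.1
F tan(ccw) on tool 2.573703313602307 radial 2.2281636633702826
-150.0 -2.0 [[[0, 0, 0], [0, 0.18, -0.1], 1.0], [[0, 0, 0], [0, 0.19, -0.09], 1.0], [[0, 0, 0], [0, 0.19, -0.09], 1.0], [[0, 0, 0], [0, 0.19, -0.08], 1.0], [[0, 0, 0], [0, 0.2, -0.08], 1.0], [[0, 0, 0], [0, 0.2, -0.07], 1.0], [[0, 0, 0], [0, 0.2, -0.06], 1.0], [[0, 0, 0], [0, 0.2, -0.05], 1.0], [[0, 0, 0], [0, 0.2, -0.05], 1.0], [[0, 0, 0], [0, 0.21, -0.04], 1.0]]
-170.0 -2.0 [[[0, 0, 0], [0, 0.2, -0.03], 1.0], [[0, 0, 0], [0, 0.21, -0.03], 1.0], [[0, 0, 0], [0, 0.21, -0.02], 1.0], [[0, 0, 0], [0, 0.21, -0.01], 1.0], [[0, 0, 0], [0, 0.21, 0.0], 1.0], [[0, 0, 0], [0, 0.21, 0.0], 1.0], [[0, 0, 0], [0, 0.21, 0.01], 1.0], [[0, 0, 0], [0, 0.21, 0.02], 1.0], [[0, 0, 0], [0, 0.21, 0.03], 1.0], [[0, 0, 0], [0, 0.2, 0.03], 1.0]]
-190.0 -2.0 [[[0, 0, 0], [0, 0.21, 0.04], 1.0], [[0, 0, 0], [0, 0.2, 0.05], 1.0], [[0, 0, 0], [0, 0.2, 0.05], 1.0], [[0, 0, 0], [0, 0.2, 0.06], 
[... 1330 characters left out ...]
21], 1.0], [[0, 0, 0], [0, -0.01, 0.21], 1.0], [[0, 0, 0], [0, -0.02, 0.21], 1.0], [[0, 0, 0], [0, -0.03, 0.21], 1.0], [[0, 0, 0], [0, -0.03, 0.2], 1.0], [[0, 0, 0], [0, -0.04, 0.21], 1.0], [[0, 0, 0], [0, -0.05, 0.2], 1.0], [[0, 0, 0], [0, -0.05, 0.2], 1.0], [[0, 0, 0], [0, -0.06, 0.2], 1.0], [[0, 0, 0], [0, -0.07, 0.2], 1.0]]
-290.0 -2.0 [[[0, 0, 0], [0, -0.08, 0.2], 1.0], [[0, 0, 0], [0, -0.08, 0.19], 1.0], [[0, 0, 0], [0, -0.09, 0.19], 1.0], [[0, 0, 0], [0, -0.09, 0.19], 1.0], [[0, 0, 0], [0, -0.1, 0.18], 1.0], [[0, 0, 0], [0, -0.11, 0.18], 1.0], [[0, 0, 0], [0, -0.12, 0.18], 1.0], [[0, 0, 0], [0, -0.12, 0.17], 1.0], [[0, 0, 0], [0, -0.12, 0.16], 1.0], [[0, 0, 0], [0, -0.13, 0.17], 1.0]]
```

Call:
step_arm(targets=[[[0,0,0],[0,0.14,-0.15],1.0],[[0,0,0],[0,0.14,-0.16],1.0],[[0,0,0],[0,0.15,-0.15],1.0],[[0,0,0],[0,0.16,-0.14],1.0],[[0,0,0],[0,0.15,-0.14],1.0],[[0,0,0],[0,0.17,-0.13],1.0],[[0,0,0],[0,0.16,-0.12],1.0],[[0,0,0],[0,0.17,-0.12],1.0],[[0,0,0],[0,0.18,-0.12],1.0],[[0,0,0],[0,0.18,-0.11],1.0]])

```text
clock: 9.8
tcp_pos: [0.4318, -0.0412, 0.2493]
orientation: [0.692, 0.149, 0.691, -0.15]
wrist_force: [-0.0, -2.3, 8.3]
finger_gap: 0.0229
```

```bash
python3 st.py
```

```text
9.8 [ 0.4318 -0.0412  0.2493] th -149.3 r 0.0611 F [-0.  -2.3  8.3] T [-0.42  0.11 -0.02] gap 0.0229 axes x [ 0.001 -0.002 -1.   ] z [ 0.911 -0.413  0.002] q6 0.15
F tan(ccw) on tool 2.2852054671372226 radial 0.29537560830100346
```

Call:
step_arm(targets=[[[0,0,0],[0,0.18,-0.1],1.0],[[0,0,0],[0,0.19,-0.09],1.0],[[0,0,0],[0,0.19,-0.09],1.0],[[0,0,0],[0,0.19,-0.08],1.0],[[0,0,0],[0,0.2,-0.08],1.0],[[0,0,0],[0,0.2,-0.07],1.0],[[0,0,0],[0,0.2,-0.06],1.0],[[0,0,0],[0,0.2,-0.05],1.0],[[0,0,0],[0,0.2,-0.05],1.0],[[0,0,0],[0,0.21,-0.04],1.0]])

```text
clock: 10.8
tcp_pos: [0.4335, -0.0204, 0.2493]
orientation: [0.692, 0.149, 0.691, -0.15]
wrist_force: [0.1, -3.2, 8.0]
finger_gap: 0.0226
```

```bash
python3 st.py
```

```text
10.8 [ 0.4335 -0.0204  0.2493] th -169.1 r 0.0607 F [ 0.1 -3.2  8. ] T [-0.38  0.06  0.03] gap 0.0226 axes x [ 0.001 -0.002 -1.   ] z [ 0.911 -0.413  0.002] q6 0.19
F tan(ccw) on tool 3.057283396643099 radial -0.8802558264848154
```

Call:
step_arm(targets=[[[0,0,0],[0,0.2,-0.03],1.0],[[0,0,0],[0,0.21,-0.03],1.0],[[0,0,0],[0,0.21,-0.02],1.0],[[0,0,0],[0,0.21,-0.01],1.0],[[0,0,0],[0,0.21,0.0],1.0],[[0,0,0],[0,0.21,0.0],1.0],[[0,0,0],[0,0.21,0.01],1.0],[[0,0,0],[0,0.21,0.02],1.0],[[0,0,0],[0,0.21,0.03],1.0],[[0,0,0],[0,0.2,0.03],1.0]])

```text
clock: 11.8
tcp_pos: [0.4421, -0.0015, 0.2493]
orientation: [0.692, 0.149, 0.691, -0.15]
wrist_force: [0.1, -2.5, 7.9]
finger_gap: 0.0226
```

```bash
python3 st.py
```

```text
11.8 [ 0.4421 -0.0015  0.2493] th 171.1 r 0.0602 F [ 0.1 -2.5  7.9] T [-0.45  0.09 -0.02] gap 0.0226 axes x [ 0.001 -0.002 -1.   ] z [ 0.911 -0.413  0.002] q6 0.24
F tan(ccw) on tool 2.041363879553398 radial -1.4217799443048638
```

Call:
step_arm(targets=[[[0,0,0],[0,0.21,0.04],1.0],[[0,0,0],[0,0.2,0.05],1.0],[[0,0,0],[0,0.2,0.05],1.0],[[0,0,0],[0,0.2,0.06],1.0],[[0,0,0],[0,0.2,0.07],1.0],[[0,0,0],[0,0.2,0.08],1.0],[[0,0,0],[0,0.19,0.08],1.0],[[0,0,0],[0,0.19,0.09],1.0],[[0,0,0],[0,0.19,0.09],1.0],[[0,0,0],[0,0.18,0.1],1.0]])

```text
clock: 12.8
tcp_pos: [0.4567, 0.0133, 0.2493]
orientation: [0.692, 0.149, 0.691, -0.15]
wrist_force: [0.1, -2.0, 9.2]
finger_gap: 0.0225
```

```bash
python3 st.py
```

```text
12.8 [0.4567 0.0133 0.2493] th 151.2 r 0.0597 F [ 0.1 -2.   9.2] T [-0.6   0.09 -0.03] gap 0.0225 axes x [ 0.001 -0.002 -1.   ] z [ 0.911 -0.413  0.002] q6 0.28
F tan(ccw) on tool 1.1089279101785017 radial -1.6140984956980413
```

Call:
step_arm(targets=[[[0,0,0],[0,0.18,0.11],1.0],[[0,0,0],[0,0.18,0.12],1.0],[[0,0,0],[0,0.17,0.12],1.0],[[0,0,0],[0,0.16,0.12],1.0],[[0,0,0],[0,0.17,0.13],1.0],[[0,0,0],[0,0.15,0.14],1.0],[[0,0,0],[0,0.16,0.14],1.0],[[0,0,0],[0,0.15,0.15],1.0],[[0,0,0],[0,0.14,0.16],1.0],[[0,0,0],[0,0.14,0.15],1.0]])

```text
clock: 13.8
tcp_pos: [0.4752, 0.0222, 0.2493]
orientation: [0.692, 0.149, 0.691, -0.15]
wrist_force: [-1.3, -3.7, 9.2]
finger_gap: 0.0226
```

```bash
python3 st.py
```

```text
13.8 [0.4752 0.0222 0.2493] th 131.3 r 0.0593 F [-1.3 -3.7  9.2] T [-0.68  0.24 -0.04] gap 0.0226 axes x [ 0.001 -0.002 -1.   ] z [ 0.911 -0.413  0.002] q6 0.3
F tan(ccw) on tool 2.2766670424455513 radial -3.1332661180428323
```

Call:
step_arm(targets=[[[0,0,0],[0,0.13,0.17],1.0],[[0,0,0],[0,0.12,0.16],1.0],[[0,0,0],[0,0.12,0.17],1.0],[[0,0,0],[0,0.12,0.18],1.0],[[0,0,0],[0,0.11,0.18],1.0],[[0,0,0],[0,0.1,0.18],1.0],[[0,0,0],[0,0.09,0.19],1.0],[[0,0,0],[0,0.09,0.19],1.0],[[0,0,0],[0,0.08,0.19],1.0],[[0,0,0],[0,0.08,0.2],1.0]])

```text
clock: 14.8
tcp_pos: [0.4956, 0.0243, 0.2493]
orientation: [0.691, 0.149, 0.691, -0.15]
wrist_force: [-2.5, -2.6, 8.5]
finger_gap: 0.0227
```

```bash
python3 st.py
```

```text
14.8 [0.4956 0.0243 0.2493] th 111.3 r 0.0589 F [-2.5 -2.6  8.5] T [-0.58  0.42  0.02] gap 0.0227 axes x [ 0.    -0.002 -1.   ] z [ 0.911 -0.413  0.001] q6 0.31
F tan(ccw) on tool 2.37152606785245 radial -2.722931696663757
```

Call:
step_arm(targets=[[[0,0,0],[0,0.07,0.2],1.0],[[0,0,0],[0,0.06,0.2],1.0],[[0,0,0],[0,0.05,0.2],1.0],[[0,0,0],[0,0.05,0.2],1.0],[[0,0,0],[0,0.04,0.21],1.0],[[0,0,0],[0,0.03,0.2],1.0],[[0,0,0],[0,0.03,0.21],1.0],[[0,0,0],[0,0.02,0.21],1.0],[[0,0,0],[0,0.01,0.21],1.0],[[0,0,0],[0,0.0,0.21],1.0]])

```text
clock: 15.8
tcp_pos: [0.5155, 0.0194, 0.2493]
orientation: [0.691, 0.149, 0.691, -0.15]
wrist_force: [-3.3, -1.7, 9.4]
finger_gap: 0.0228
```

```bash
python3 st.py
```

```text
15.8 [0.5155 0.0194 0.2493] th 91.2 r 0.0586 F [-3.3 -1.7  9.4] T [-0.3   0.54 -0.01] gap 0.0228 axes x [-0.    -0.001 -1.   ] z [ 0.911 -0.413  0.   ] q6 0.31
F tan(ccw) on tool 2.3719018194619608 radial -2.8225923530031256
```

Call:
step_arm(targets=[[[0,0,0],[0,0.0,0.21],1.0],[[0,0,0],[0,-0.01,0.21],1.0],[[0,0,0],[0,-0.02,0.21],1.0],[[0,0,0],[0,-0.03,0.21],1.0],[[0,0,0],[0,-0.03,0.2],1.0],[[0,0,0],[0,-0.04,0.21],1.0],[[0,0,0],[0,-0.05,0.2],1.0],[[0,0,0],[0,-0.05,0.2],1.0],[[0,0,0],[0,-0.06,0.2],1.0],[[0,0,0],[0,-0.07,0.2],1.0]])

```text
clock: 16.8
tcp_pos: [0.5327, 0.0081, 0.2493]
orientation: [0.691, 0.149, 0.691, -0.149]
wrist_force: [-3.2, -0.0, 9.5]
finger_gap: 0.0228
```

```bash
python3 st.py
```

```text
16.8 [0.5327 0.0081 0.2493] th 71.0 r 0.0586 F [-3.2 -0.   9.5] T [-0.01  0.53  0.01] gap 0.0228 axes x [-0. -0. -1.] z [ 0.911 -0.412  0.   ] q6 0.29
F tan(ccw) on tool 2.3043686778546224 radial -2.2052081716589793
```

Call:
step_arm(targets=[[[0,0,0],[0,-0.08,0.2],1.0],[[0,0,0],[0,-0.08,0.19],1.0],[[0,0,0],[0,-0.09,0.19],1.0],[[0,0,0],[0,-0.09,0.19],1.0],[[0,0,0],[0,-0.1,0.18],1.0],[[0,0,0],[0,-0.11,0.18],1.0],[[0,0,0],[0,-0.12,0.18],1.0],[[0,0,0],[0,-0.12,0.17],1.0],[[0,0,0],[0,-0.12,0.16],1.0],[[0,0,0],[0,-0.13,0.17],1.0]])

```text
clock: 17.8
tcp_pos: [0.5445, -0.0074, 0.2493]
orientation: [0.691, 0.15, 0.692, -0.148]
wrist_force: [-6.4, 10.4, 11.7]
finger_gap: 0.0226
```

```bash
python3 st.py; python3 rows.py -310 -2; python3 rows.py -330 -2
```

```text
17.8 [ 0.5445 -0.0074  0.2493] th 51.8 r 0.0586 F [-6.4 10.4 11.7] T [ 1.62  1.03 -0.01] gap 0.0226 axes x [-0.001  0.003 -1.   ] z [ 0.911 -0.412 -0.002] q6 0.26
F tan(ccw) on tool 12.137249368860406 radial -0.8609246111102884
-310.0 -2.0 [[[0, 0, 0], [0, -0.14, 0.15], 1.0], [[0, 0, 0], [0, -0.14, 0.16], 1.0], [[0, 0, 0], [0, -0.15, 0.15], 1.0], [[0, 0, 0], [0, -0.16, 0.14], 1.0], [[0, 0, 0], [0, -0.15, 0.14], 1.0], [[0, 0, 0], [0, -0.17, 0.13], 1.0], [[0, 0, 0], [0, -0.16, 0.12], 1.0], [[0, 0, 0], [0, -0.17, 0.12], 1.0], [[0, 0, 0], [0, -0.18, 0.12], 1.0], [[0, 0, 0], [0, -0.18, 0.11], 1.0]]
-330.0 -2.0 [[[0, 0, 0], [0, -0.18, 0.1], 1.0], [[0, 0, 0], [0, -0.19, 0.09], 1.0], [[0, 0, 0], [0, -0.19, 0.09], 1.0], [[0, 0, 0], [0, -0.19, 0.08], 1.0], [[0, 0, 0], [0, -0.2, 0.08], 1.0], [[0, 0, 0], [0, -0.2, 0.07], 1.0], [[0, 0, 0], [0, -0.2, 0.06], 1.0], [[0, 0, 0], [0, -0.2, 0.05], 1.0], [[0, 0, 0], [0, -0.2, 0.05], 1.0], [[0, 0, 0], [0, -0.21, 0.04], 1.0]]
```

Call:
step_arm(targets=[[[0,0,0],[0,-0.14,0.15],1.0],[[0,0,0],[0,-0.14,0.16],1.0],[[0,0,0],[0,-0.15,0.15],1.0],[[0,0,0],[0,0,0],1.0],[[0,0,0],[0,0,0],1.0],[[0,0,0],[0,0,0],1.0],[[0,0,0],[0,0,0],1.0],[[0,0,0],[0,0,0],1.0],[[0,0,0],[0,0,0],1.0],[[0,0,0],[0,0,0],1.0]])

```text
clock: 18.8
tcp_pos: [0.5445, -0.0075, 0.2492]
orientation: [0.689, 0.151, 0.694, -0.143]
wrist_force: [-9.0, 22.3, 14.4]
finger_gap: 0.0228
```

```bash
python3 st.py
python3 - <<'E'
from h import *
for c in ["scene","wrist"]:
    im=read_camera(c); cv2.imwrite(f"pics/{c}3.png",im[:,:,::-1])
E
```

```text
18.8 [ 0.5445 -0.0075  0.2492] th 51.5 r 0.0586 F [-9.  22.3 14.4] T [4.12 1.66 0.03] gap 0.0228 axes x [-0.004  0.013 -1.   ] z [ 0.913 -0.408 -0.009] q6 0.25
F tan(ccw) on tool 23.931347588363703 radial 2.235242769958184
```

View pics/wrist3.png

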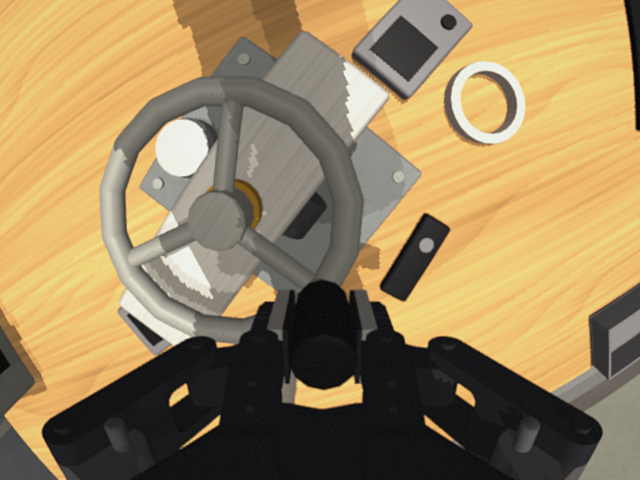

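```bash
python3 - <<'E'
import numpy as np
P=np.array([[.5469,-.0587],[.5093,-.0929],[.4882,-.0955],[.4674,-.0905],[.4498,-.0787],[.4374,-.0615],[.4318,-.0412],[.4335,-.0204],[.4421,-.0015],[.4567,.0133],[.4752,.0222],[.4956,.0243],[.5155,.0194],[.5327,.0081]])
A=np.c_[2*P,np.ones(len(P))];s=np.linalg.lstsq(A,(P**2).sum(1),rcond=None)[0];print(s[:2],np.sqrt(s[2]+s[0]**2+s[1]**2),(np.hypot(*(P-s[:2]).T)*1e3).round(2))
t=P-s[:2]
yaw=np.radians(-24.35)
for p in list(P)+[np.array([.5445,-.0075])]:
    d=p-s[:2]; print(round((np.degrees(np.arctan2(d[1],d[0])-yaw))%360,1),end=' ')
E
for a in -316 -226 -136 -46 ; do python3 rows.py $a 9; done
```

```text
[ 0.49152943 -0.03557224] 0.06000915021946657 [60.01 60.02 60.02 59.99 60.01 60.02 59.99 59.98 60.03 60.01 60.04 60.01
 59.97 60.02]
1.7 311.6 291.2 270.6 250.3 229.9 209.7 189.7 169.8 149.8 130.1 110.5 90.8 71.0 52.3 -316.0 9.0 [[[0, 0, 0], [0, 0.62, -0.71], 1.0], [[0, 0, 0], [0, 0.51, -0.79], 1.0], [[0, 0, 0], [0, 0.37, -0.87], 1.0], [[0, 0, 0], [0, 0.24, -0.91], 1.0], [[0, 0, 0], [0, 0.09, -0.94], 1.0], [[0, 0, 0], [0, -0.06, -0.94], 1.0], [[0, 0, 0], [0, -0.2, -0.91], 1.0], [[0, 0, 0], [0, -0.35, -0.88], 1.0], [[0, 0, 0], [0, -0.48, -0.81], 1.0], [[0, 0, 0], [0, -0.59, -0.73], 1.0]]
-226.0 9.0 [[[0, 0, 0], [0, -0.71, -0.62], 1.0], [[0, 0, 0], [0, -0.79, -0.51], 1.0], [[0, 0, 0], [0, -0.87, -0.37], 1.0], [[0, 0, 0], [0, -0.91, -0.24], 1.0], [[0, 0, 0], [0, -0.94, -0.09], 1.0], [[0, 0, 0], [0, -0.94, 0.06], 1.0], [[0, 0, 0], [0, -0.91, 0.2], 1.0], [[0, 0, 0], [0, -0.88, 0.35], 1.0], [[0, 0, 0], [0, -0.81, 0.48], 1.0], [[0, 0, 0], [0, -0.73, 0.59], 1.0]]
-136.0 9.0 [[[0, 0, 0], [0, -0.62, 0.71], 1.0], [[0, 0, 0], [0, -0.51, 0.79], 1.0], [[0, 0, 0], [0, -0.37, 0.87], 1.0], [[0, 0, 0], [0, -0.24, 0.91], 1.0], [[0, 0, 0], [0, -0.09, 0.94], 1.0], [[0, 0, 0], [0, 0.06, 0.94], 1.0], [[0, 0, 0], [0, 0.2, 0.91], 1.0], [[0, 0, 0], [0, 0.35, 0.88], 1.0], [[0, 0, 0], [0, 0.48, 0.81], 1.0], [[0, 0, 0], [0, 0.59, 0.73], 1.0]]
-46.0 9.0 [[[0, 0, 0], [0, 0.71, 0.62], 1.0], [[0, 0, 0], [0, 0.79, 0.51], 1.0], [[0, 0, 0], [0, 0.87, 0.37], 1.0], [[0, 0, 0], [0, 0.91, 0.24], 1.0], [[0, 0, 0], [0, 0.94, 0.09], 1.0], [[0, 0, 0], [0, 0.94, -0.06], 1.0], [[0, 0, 0], [0, 0.91, -0.2], 1.0], [[0, 0, 0], [0, 0.88, -0.35], 1.0], [[0, 0, 0], [0, 0.81, -0.48], 1.0], [[0, 0, 0], [0, 0.73, -0.59], 1.0]]
```

```bash
sed -i "s/\[.4925,-.0345,/[.49153,-.03557,/" st.py
```

Call:
step_arm(targets=[[[0,0,0],[0,0.62,-0.71],1.0],[[0,0,0],[0,0.51,-0.79],1.0],[[0,0,0],[0,0.37,-0.87],1.0],[[0,0,0],[0,0.24,-0.91],1.0],[[0,0,0],[0,0.09,-0.94],1.0],[[0,0,0],[0,-0.06,-0.94],1.0],[[0,0,0],[0,-0.2,-0.91],1.0],[[0,0,0],[0,-0.35,-0.88],1.0],[[0,0,0],[0,-0.48,-0.81],1.0],[[0,0,0],[0,-0.59,-0.73],1.0]])

```text
clock: 19.9
tcp_pos: [0.4721, 0.0212, 0.2493]
orientation: [0.693, 0.149, 0.69, -0.149]
wrist_force: [3.3, -3.3, 6.0]
finger_gap: 0.0227
```

```bash
python3 st.py
```

```text
19.9 [0.4721 0.0212 0.2493] th 133.2 r 0.06 F [ 3.3 -3.3  6. ] T [-0.63 -0.68 -0.03] gap 0.0227 axes x [ 0.003 -0.001 -1.   ] z [ 0.911 -0.412  0.004] q6 0.3
F tan(ccw) on tool -2.071251717620456 radial -4.158453383071032
```

Call:
step_arm(targets=[[[0,0,0],[0,-0.71,-0.62],1.0],[[0,0,0],[0,-0.79,-0.51],1.0],[[0,0,0],[0,-0.87,-0.37],1.0],[[0,0,0],[0,-0.91,-0.24],1.0],[[0,0,0],[0,-0.94,-0.09],1.0],[[0,0,0],[0,-0.94,0.06],1.0],[[0,0,0],[0,-0.91,0.2],1.0],[[0,0,0],[0,-0.88,0.35],1.0],[[0,0,0],[0,-0.81,0.48],1.0],[[0,0,0],[0,-0.73,0.59],1.0]])

```text
clock: 20.9
tcp_pos: [0.4346, -0.0547, 0.2493]
orientation: [0.692, 0.149, 0.691, -0.149]
wrist_force: [0.4, 2.9, 8.6]
finger_gap: 0.0224
```

```bash
python3 st.py
```

```text
20.9 [ 0.4346 -0.0547  0.2493] th -137.1 r 0.06 F [0.4 2.9 8.6] T [ 0.46 -0.08 -0.05] gap 0.0224 axes x [ 0.001  0.001 -1.   ] z [ 0.911 -0.412  0.001] q6 0.11
F tan(ccw) on tool -2.5795053899076543 radial -1.2720698980494907
```

Call:
step_arm(targets=[[[0,0,0],[0,-0.62,0.71],1.0],[[0,0,0],[0,-0.51,0.79],1.0],[[0,0,0],[0,-0.37,0.87],1.0],[[0,0,0],[0,-0.24,0.91],1.0],[[0,0,0],[0,-0.09,0.94],1.0],[[0,0,0],[0,0.06,0.94],1.0],[[0,0,0],[0,0.2,0.91],1.0],[[0,0,0],[0,0.35,0.88],1.0],[[0,0,0],[0,0.48,0.81],1.0],[[0,0,0],[0,0.59,0.73],1.0]])

```text
clock: 21.9
tcp_pos: [0.5117, -0.0922, 0.2493]
orientation: [0.691, 0.149, 0.691, -0.15]
wrist_force: [-3.0, -1.3, 8.9]
finger_gap: 0.0227
```

```bash
python3 st.py
```

```text
21.9 [ 0.5117 -0.0922  0.2493] th -46.0 r 0.0601 F [-3.  -1.3  8.9] T [-0.17  0.45 -0.07] gap 0.0227 axes x [ 0.    -0.002 -1.   ] z [ 0.911 -0.413  0.001] q6 0.09
F tan(ccw) on tool -3.2423376080757764 radial 0.22060905625395133
```

Call:
step_arm(targets=[[[0,0,0],[0,0.71,0.62],1.0],[[0,0,0],[0,0.79,0.51],1.0],[[0,0,0],[0,0.87,0.37],1.0],[[0,0,0],[0,0.91,0.24],1.0],[[0,0,0],[0,0.94,0.09],1.0],[[0,0,0],[0,0.94,-0.06],1.0],[[0,0,0],[0,0.91,-0.2],1.0],[[0,0,0],[0,0.88,-0.35],1.0],[[0,0,0],[0,0.81,-0.48],1.0],[[0,0,0],[0,0.73,-0.59],1.0]])

```text
clock: 22.9
tcp_pos: [0.548, -0.0151, 0.2493]
orientation: [0.692, 0.149, 0.691, -0.15]
wrist_force: [-2.4, -3.6, 8.9]
finger_gap: 0.0227
```

```bash
python3 st.py
```

```text
22.9 [ 0.548  -0.0151  0.2493] th 44.3 r 0.06 F [-2.4 -3.6  8.9] T [-0.69  0.46  0.01] gap 0.0227 axes x [ 0.001 -0.002 -1.   ] z [ 0.911 -0.413  0.002] q6 0.25
F tan(ccw) on tool -2.611297823646492 radial -3.450895330455386
```

Call:
step_arm(targets=[[[0,0,0],[0,0.62,-0.71],1.0],[[0,0,0],[0,0.51,-0.79],1.0],[[0,0,0],[0,0.37,-0.87],1.0],[[0,0,0],[0,0.24,-0.91],1.0],[[0,0,0],[0,0.09,-0.94],1.0],[[0,0,0],[0,-0.06,-0.94],1.0],[[0,0,0],[0,-0.2,-0.91],1.0],[[0,0,0],[0,-0.35,-0.88],1.0],[[0,0,0],[0,-0.48,-0.81],1.0],[[0,0,0],[0,-0.59,-0.73],1.0]])

```text
clock: 23.9
tcp_pos: [0.4721, 0.0212, 0.2493]
orientation: [0.692, 0.149, 0.69, -0.149]
wrist_force: [4.5, -2.8, 5.8]
finger_gap: 0.0225
```

```bash
python3 st.py
```

```text
23.9 [0.4721 0.0212 0.2493] th 133.2 r 0.06 F [ 4.5 -2.8  5.8] T [-0.66 -0.63  0.01] gap 0.0225 axes x [ 0.003 -0.001 -1.   ] z [ 0.911 -0.412  0.004] q6 0.3
F tan(ccw) on tool -3.3960894542669218 radial -4.108614000425932
```

Call:
step_arm(targets=[[[0,0,0],[0,-0.71,-0.62],1.0],[[0,0,0],[0,-0.79,-0.51],1.0],[[0,0,0],[0,-0.87,-0.37],1.0],[[0,0,0],[0,-0.91,-0.24],1.0],[[0,0,0],[0,-0.94,-0.09],1.0],[[0,0,0],[0,-0.94,0.06],1.0],[[0,0,0],[0,-0.91,0.2],1.0],[[0,0,0],[0,-0.88,0.35],1.0],[[0,0,0],[0,-0.81,0.48],1.0],[[0,0,0],[0,-0.73,0.59],1.0]])

```text
clock: 24.9
tcp_pos: [0.4346, -0.0547, 0.2493]
orientation: [0.692, 0.149, 0.691, -0.149]
wrist_force: [0.1, 3.3, 8.6]
finger_gap: 0.0229
```

Call:
step_arm(targets=[[[0,0,0],[0,-0.62,0.71],1.0],[[0,0,0],[0,-0.51,0.79],1.0],[[0,0,0],[0,-0.37,0.87],1.0],[[0,0,0],[0,-0.24,0.91],1.0],[[0,0,0],[0,-0.09,0.94],1.0],[[0,0,0],[0,0.06,0.94],1.0],[[0,0,0],[0,0.2,0.91],1.0],[[0,0,0],[0,0.35,0.88],1.0],[[0,0,0],[0,0.48,0.81],1.0],[[0,0,0],[0,0.59,0.73],1.0]])

```text
clock: 25.9
tcp_pos: [0.5117, -0.0921, 0.2493]
orientation: [0.691, 0.149, 0.691, -0.15]
wrist_force: [-3.1, -0.7, 10.3]
finger_gap: 0.0226
```

```bash
python3 st.py; python3 rows.py 44 2 4
```

```text
25.9 [ 0.5117 -0.0921  0.2493] th -46.0 r 0.06 F [-3.1 -0.7 10.3] T [-0.1   0.42 -0.01] gap 0.0226 axes x [ 0.    -0.002 -1.   ] z [ 0.911 -0.413  0.001] q6 0.09
F tan(ccw) on tool -3.1306250113168335 radial -0.32644495089747894
44.0 2.0 [[[0, 0, 0], [0, 0.15, -0.15], 1.0], [[0, 0, 0], [0, 0.14, -0.16], 1.0], [[0, 0, 0], [0, 0.14, -0.15], 1.0], [[0, 0, 0], [0, 0.13, -0.17], 1.0]]
```

Call:
step_arm(targets=[[[0,0,0],[0,0.71,0.62],1.0],[[0,0,0],[0,0.79,0.51],1.0],[[0,0,0],[0,0.87,0.37],1.0],[[0,0,0],[0,0.91,0.24],1.0],[[0,0,0],[0,0.94,0.09],1.0],[[0,0,0],[0,0.94,-0.06],1.0],[[0,0,0],[0,0.91,-0.2],1.0],[[0,0,0],[0,0.88,-0.35],1.0],[[0,0,0],[0,0.81,-0.48],1.0],[[0,0,0],[0,0.73,-0.59],1.0]])

```text
clock: 26.9
tcp_pos: [0.548, -0.0151, 0.2493]
orientation: [0.692, 0.149, 0.691, -0.15]
wrist_force: [-2.7, -3.4, 9.9]
finger_gap: 0.023
```

Call:
step_arm(targets=[[[0,0,0],[0,0.15,-0.15],1.0],[[0,0,0],[0,0.14,-0.16],1.0],[[0,0,0],[0,0.14,-0.15],1.0],[[0,0,0],[0,0.13,-0.17],1.0],[[0,0,0],[0,0,0],1.0],[[0,0,0],[0,0,0],1.0],[[0,0,0],[0,0,0],1.0],[[0,0,0],[0,0,0],1.0],[[0,0,0],[0,0,0],1.0],[[0,0,0],[0,0,0],1.0]])

```text
clock: 27.9
tcp_pos: [0.5445, -0.0073, 0.2493]
orientation: [0.692, 0.149, 0.691, -0.149]
wrist_force: [-0.4, -1.8, 8.0]
finger_gap: 0.0225
```

```bash
python3 st.py
python3 - <<'E'
from h import *
for c in ["scene","wrist"]:
    im=read_camera(c); cv2.imwrite(f"pics/{c}4.png",im[:,:,::-1])
s0=cv2.imread('pics/scene0.png');s1=cv2.imread('pics/scene4.png')
cv2.imwrite('pics/cmp.png',np.hstack([s0[150:400,150:400],s1[150:400,150:400]]))
E
python3 st.py
```

```text
27.9 [ 0.5445 -0.0073  0.2493] th 52.5 r 0.06 F [-0.4 -1.8  8. ] T [-0.24  0.18 -0.02] gap 0.0225 axes x [ 0.001 -0.001 -1.   ] z [ 0.911 -0.413  0.001] q6 0.26
F tan(ccw) on tool -1.4122195196169922 radial -1.209760815948847
28.0 [ 0.5445 -0.0073  0.2493] th 52.5 r 0.06 F [-1.  -0.4  7.6] T [-0.21  0.15 -0.03] gap 0.0226 axes x [ 0.001 -0.001 -1.   ] z [ 0.911 -0.413  0.001] q6 0.26
F tan(ccw) on tool 0.08848230882648545 radial -1.0335755515271037
```

View pics/wrist4.png

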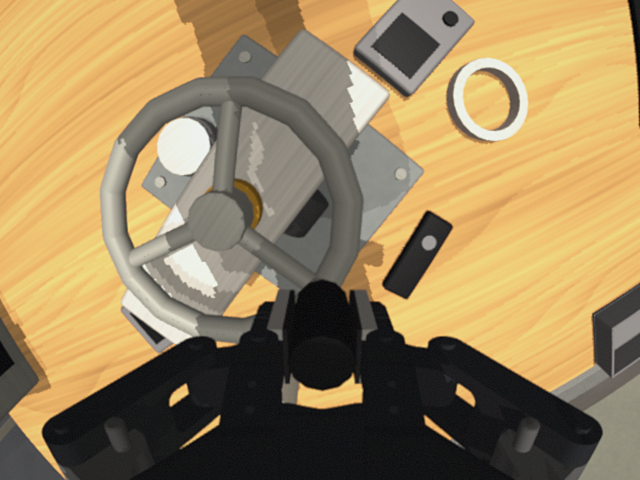

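View pics/cmp.png

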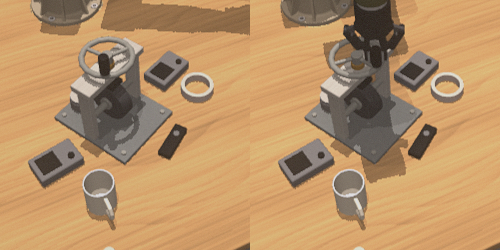

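```bash
python3 -c "
from workcell import *
print(hand_in())"
```

```text
the job is handed in; nothing more can be done
None
```

The brake is set two full turns open from the stop, and the gripper is still holding the crank handle. I handed the job in at about 28 s; no verdict was reported.

- **Closing:** I turned the wheel clockwise about 309° (5.4 rad). The turning resistance then rose from about 2.4 N to 24 N with no further movement, which I took as the stop.
- **Backing off:** I turned it anticlockwise two full turns. My last check put the handle at 52.5° around the wheel, against 52.3° at the stop. The wrist picture shows the spokes as they stood at the stop.
- **Holding:** The gripper is set to 60 N and closed on the handle (22.6 mm reading on the 24 mm handle). The force turning the wheel is near zero, and the tool position stayed the same between the last two readings.
- **Bystanders:** Comparing the scene pictures from before and after, the two stimulator boxes, clicker, cup and tape look unmoved. The putty tin shows in place in the wrist pictures.

No check failed. A steady 6–10 N of upward force showed at the wrist during most of the turning (up to 14 N at the stop), well under the limits, and I did not look into it.

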